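Seat a flange bearing on the hidden pin of its socket base

ROBOT

A 6-joint arm with a two-finger parallel gripper is mounted at the origin on the work surface. World frame = base frame: x ahead of the robot, y to its left, z up, the work surface at z = 0. Lengths are in m, angles in degrees, forces in N, time in s.
With the tool pointing down it reaches from about 0.3 to 0.75 m from the base axis. Payload 8.5 kg.
Tool frame: the origin (TCP) lies at the very end of the fingers, on their centre line; the grasp point (between the pads) lies 19 mm behind it; z points along the fingers, y is the line along which they close (so a half turn about z gives the same grasp; the last joint's range is limited). The gripper opens to 88 mm and grips with 3 to 60 N. Pads are 18 mm wide; open, the fingers measure 123 mm over their backs; the gripper's body (75 mm by 187 mm) begins 45 mm behind the grasp point.
Start: joints at [-77.137, 21.807, 74.336, -0, 83.858, -12.336], TCP at [0.234, -0.498, 0.239] pointing down, gripper open.
Joint ranges: [-178.18, 178.18], [-50.72, 133.34], [12.68, 142.11], [-81.47, 261.47], [9.98, 163.14], [-165.26, 165.26]. Speed limits (degrees/s): [136.94, 136.94, 180, 180, 180, 180].

INTERFACE

Orientations are given as [roll, pitch, yaw] about the fixed x, y, z axes, in that order (R = Rz(yaw) Ry(pitch) Rx(roll)).
In Python, from workcell import arm gives the robot as it stands. The module is installed in compiled form; this text tells all that it offers.
- The arm moves only by the tool arm_command, never from a script. Its argument "steps" is a list of rows, each a list of 3 entries, a list of its own where there are three numbers: the opening, from 0 (shut) to 1 (fully open), then the shift along the world's x, y, z normalised to -1 to 1, where 1 is 75 mm, then the turn, a rotation vector about the world's x, y, z normalised to -1 to 1, where 1 is 0.08 rad. A call has exactly 5 rows; each row shifts and turns the commanded pose from where the row before left it; what a row does not reach is not made up. A row lasts 1/8 s, in which the tool goes at most 62.5 mm and 10.7 degrees, less where a joint would pass 70% of its speed; a pose out of reach is approached as far as the arm can. A call with a number of a shift or a turn outside -1 to 1 is refused whole. A call with a gripper value outside its range is refused whole. The fingers move at their own pace and stop on an object; "force" is the grip in N (left out, the last holds). Time passes only in rows, so rows that do not move let the fingers close, or fill a call up. It gives the time, the measured TCP pose, the force, the opening and the grip force at its end, in the units of the state.
- arm.get_state(): the state, without advancing time (a new reading comes with each control period).
- arm.snapshot(name): name is "side" or "top"; returns a dict with "pixels" (480x640x3 uint8, red, green, blue), "intrinsics" (3x3 intrinsics, pixels), "extrinsics" (4x4, takes a point from world to camera coordinates). Camera axes: x right, y down, z forward; pixel columns grow to the right and rows downward; lengths in m; the calibration is good to about 2 mm. A picture is of the moment at which its call begins. There is no depth.
- arm.hand_in(): hands the job in; it is judged then, once.
The state is a dict: "time_s": time; "q": joint angles; "joint_velocities": joint speeds; "joint_torque": joint torques, N m; "position": TCP position; "eef_rot": TCP orientation; "contact_force": force on the tool from outside, world axes, zero at the start; "ft_torque": the same for the moment, N m; "width": finger opening in m; "gripper_force": force on a finger pad.
Only numpy, scipy, OpenCV 4.12 (cv2) and the standard library are available. Lean on these libraries where they do the work, as an engineer would, in place of code of your own. Each camera call takes 0.05 s, during which the arm holds its last target. There are 200 camera calls.

TASK

The green tin of grease caps has been left on the blue socket base, over its locating pin: hang the tin by its handle on the red hook and let go of it. Then slide the closed-end flange bearing over the pin until it drops onto the seat plate, flange square with the plate, press it all the way down against the spring, and finish while still holding it pressed down. Leave the other things on the shelf where they are.

Things in the scene. Friction and masses are not known exactly. Their poses are not given: they have to be found in the camera images.
- tin: Green closed round tin, 78 mm across, 80 high, about 0.25 kg. Origin: underside centre, z up. A 16 mm deep, 68 wide hollow under it covers the pin at first. Rigid handle: two steel uprights (54 mm apart inside along y) carry a black grip 14 mm thick (x), 66 long (y), 130 to 166 mm above the underside; opening below it 80 to 130 mm. Pinch the grip across its thickness.
- tin_eye (a point): Middle of the underside of the tin's black grip, 130 mm above the tin's underside: the place that should rest on the hook. Axes as the tin's.
- hook: Fixed hook stand. Origin: on the shelf below the hanging place. Grey base 160 x 100 x 12 mm; steel post 18 mm thick, 200 high, at x +78; red bar 10 mm thick along x, axis 190 up, level from post to x -42, then bent up to a tip at x -50, top 209 up, pointing roughly to the robot. The tin hangs with its x along the hook's x, either way round.
- hook_seat (a point): Hanging place: top of the red bar, 195 mm above the shelf, 78 mm from the post's axis and about 50 mm from the hook's tip. Axes as the hook's (x along the bar towards the post, z up).
- jig: Blue round socket base, 150 mm across (170 over four yellow lugs), 20 high, fixed. Origin: underside centre, z up; x, y parallel to the sides of its square aluminium seat plate (92 x 92 x 10 mm), whose top is 40 mm above the shelf, 32 when fully down. A fixed brass pin, 20 mm diameter, tapered to 12 over its last 5 mm, stands in the centre through the plate.
- pin_tip (a point): Centre of the top of the brass locating pin, 52 mm above the shelf: 12 mm above the seat plate when it is up, 20 mm when it is fully down.
- seat (a joint): Travel of the sprung seat plate in m: 0 up, 0.008 fully down on its stop. It starts to move under about 8 N (more than the weight of the bearing or the tin) and is fully down at about 13 N, the bearing's weight included; let go, it springs up again.
- bearing: Dark steel closed-end flange bearing, about 0.6 kg: square flange 86 x 86 x 14 mm, round hub 50 mm diameter with upright sides from 14 to 47, top 50 mm up. Bore 23 mm wide, 24 deep, opens only underneath. Origin: underside centre (bore's mouth), z up, x, y along the flange's sides. On the pin its underside is 40 mm above the shelf, pressed fully down 32.
- cone: Bystander: bright tapered roller cone, 62 mm across, 26 mm high; origin underside centre.
- collar: Bystander: brass ring, 56 mm across, 18 mm high; origin underside centre.
- mallet: Bystander: wooden mallet lying on the shelf, 310 mm long along its x, head 75 x 115 x 65 mm at 120 mm along +x; origin under the handle's middle.
- hammer: Bystander: copper-faced hammer lying on the shelf, 280 mm long along its x, head 104 mm long (y) and 40 mm high at 120 mm along +x; origin under the handle's middle.
- wrench: Bystander: steel wrench lying flat, 180 mm long; origin underside.
- cartridge: Bystander: upright grease cartridge, 54 mm across, 160 mm high; origin underside centre.
Things that resemble listed ones, but are neither listed nor needed, are in the scene too. There is more than one size of the tin; the job needs the middle-sized.

How it is judged:
By the outcome, as a careful person would: the job done as asked, in the order asked, and still so for the second after the job is handed in, while the arm keeps its last pose, push and grip.
It also fails if it takes over 61 s, if anything falls off the work surface, if the arm or the gripper's body presses on something with over 40 N, if the wrist force passes 120 N, or if a joint passes its speed limit or range.

## Working session

There is one attempt and no reset: what is moved stays moved. The work goes in short steps, Python scripts to look and compute and a tool call to move; the robot and the scene stay as the last step left them, time stands still between calls to the robot, and variables do not carry over. Pictures are saved under pics/ and viewed, at most 10 in all, crops included, and the job is handed in when it is done.

Besides the shell and the picture viewer there is one more tool, called after ">>>" in YAML: its name, and indented under it one key for each argument. arm_command: Moves the arm, as the interface text tells. Its arguments: {"type":"object","properties":{"steps":{"type":"array"},"force":{"type":"number"}},"required":["steps"]}

```bash
mkdir -p pics
cat > h.py <<'E'
import numpy as np, cv2
from workcell import arm
def snap(n, tag):
    s=arm.snapshot(n); np.savez(f'pics/{tag}.npz',**s); cv2.imwrite(f'pics/{tag}.png',s['pixels'][:,:,::-1]); return s
def load(tag):
    d=np.load(f'pics/{tag}.npz'); return d
def ray(s,uv):
    K=s['intrinsics'];E=s['extrinsics'];R=E[:3,:3];t=E[:3,3]
    d=R.T@np.linalg.solve(K,np.array([uv[0],uv[1],1.0])); return -R.T@t,d/np.linalg.norm(d)
def plane(s,uv,z):
    o,d=ray(s,uv); return o+d*(z-o[2])/d[2]
def tri(s1,uv1,s2,uv2):
    o1,d1=ray(s1,uv1);o2,d2=ray(s2,uv2)
    A=np.c_[d1,-d2]; k=np.linalg.lstsq(A,o2-o1,rcond=None)[0]
    p,q=o1+k[0]*d1,o2+k[1]*d2; return (p+q)/2,np.linalg.norm(p-q)
def proj(s,P):
    c=s['extrinsics'][:3,:3]@np.asarray(P)+s['extrinsics'][:3,3]; p=s['intrinsics']@c; return p[:2]/p[2]
E
python3 - <<'E'
from h import *
for n in('side','top'):
    s=snap(n,n+'0'); print(n,ray(s,(320,240)), s['intrinsics'][0,0])
print(arm.get_state())
E
```

```text
side (array([0.02008457, 0.89200962, 0.77864195]), array([ 0.44569815, -0.72598274, -0.52373869])) 483.2683406275882
top (array([ 0.41977174, -0.0079457 ,  1.40609573]), array([ 0.13171334,  0.026372  , -0.99093699])) 484.40560570140326
{'time_s': 0.1, 'q': array([-7.71366584e+01,  2.18358701e+01,  7.43754921e+01, -1.81962670e-04,
        8.38561764e+01, -1.23362791e+01]), 'joint_velocities': array([-0.09503697, -0.03613121, -0.06888308, -0.05109793, -0.08223152,
       -0.0174355 ]), 'joint_torque': array([ 4.12684618e-03, -4.38651681e+01, -2.24911004e+01,  7.13925250e-02,
        3.42336867e-02, -7.58111014e-05]), 'position': array([ 0.23411761, -0.49743849,  0.23824027]), 'eef_rot': array([-1.79933982e+02, -1.42528267e-02,  2.51996320e+01]), 'contact_force': array([-0.72440618,  1.23683389,  1.32412801]), 'ft_torque': array([-0.00088075,  0.00203696, -0.01632341]), 'gripper_force': 0.0, 'width': 0.08768407795336118}
```

View pics/side0.png

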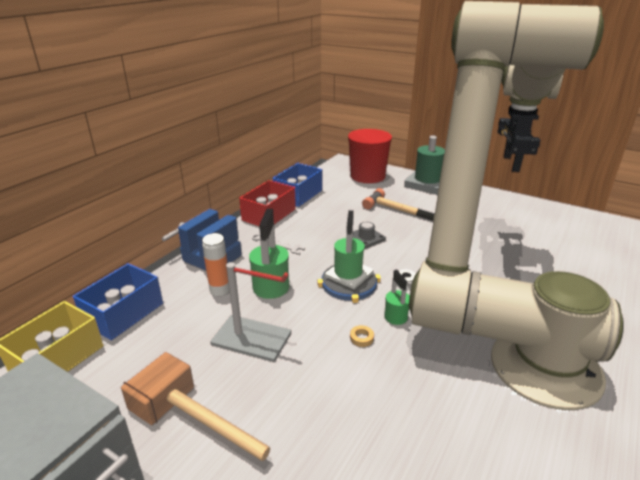

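View pics/top0.png

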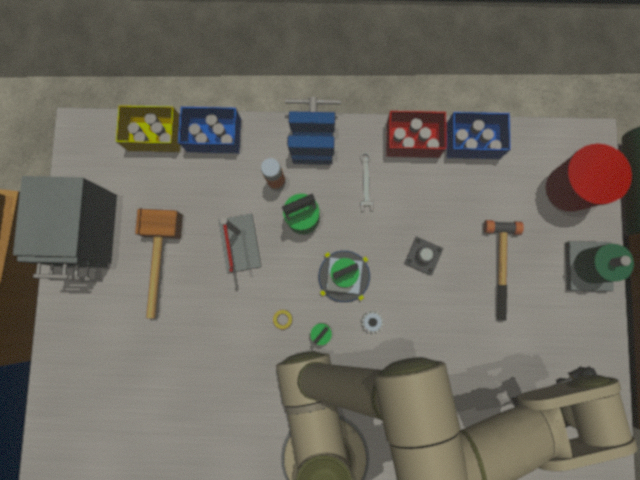

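The side view shows the middle tin on the jig at about (349,262), the hook's red bar at (258,273), the bearing behind the tin at (368,234), and the large and small green tins at (270,270) and (398,305). In the top view the same things are at: jig and tin (345,275), hook (235,245), bearing (425,255).

Run:
```python
import cv2,numpy as np
t=cv2.imread('pics/top0.png')[190:330,205:455]; s=cv2.imread('pics/side0.png')[200:360,205:435]
t=cv2.resize(t,None,fx=2.8,fy=2.8,interpolation=cv2.INTER_CUBIC)
s=cv2.resize(s,None,fx=3.4,fy=3.4,interpolation=cv2.INTER_CUBIC)
cv2.imwrite('pics/ct.png',t);cv2.imwrite('pics/cs.png',s)
```

```text
(no output)
```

View pics/ct.png

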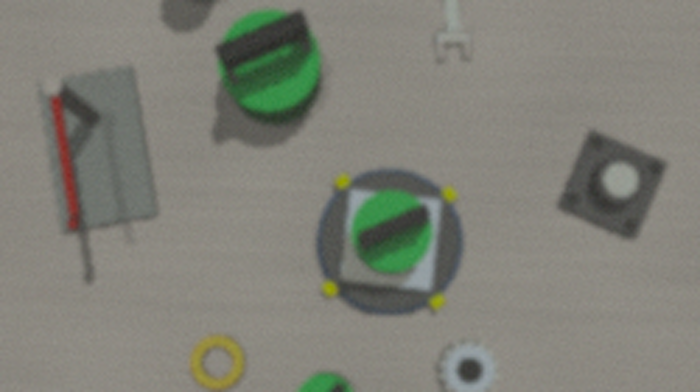

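View pics/cs.png

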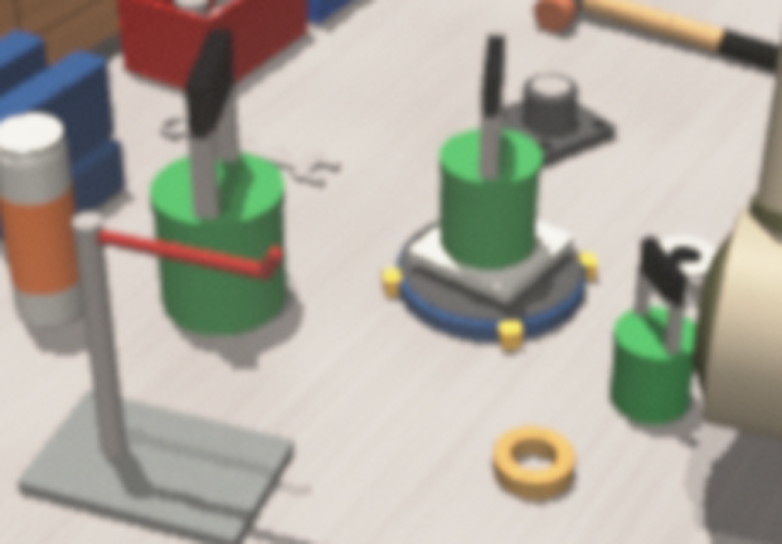

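The top crop shows the middle tin's grip on the plate at (395,228), turned about 20° from the image row, the four lugs, and the bearing at (612,185). The hook bar runs from (58,98) at the post to (73,228) at the tip. The side crop shows the same set, with the jig plate up and nothing between the tin and the hook.

```bash
cat > m1.py <<'E'
from h import *
S=load('side0');T=load('top0')
def mask(s,kind,box):
    x0,y0,x1,y1=box; im=np.ascontiguousarray(s['pixels'][:,:,::-1]); h=cv2.cvtColor(im,cv2.COLOR_BGR2HSV).astype(int)
    H,Sa,V=h[...,0],h[...,1],h[...,2]
    m={'red':((H<8)|(H>172))&(Sa>110)&(V>60),'black':(V<62),'yellow':(H>22)&(H<34)&(Sa>130)&(V>80),'green':(H>45)&(H<80)&(Sa>110)}[kind]
    o=np.zeros(m.shape,np.uint8); o[y0:y1,x0:x1]=m[y0:y1,x0:x1]
    return o
def blobs(m,amin=5):
    n,l,st,c=cv2.connectedComponentsWithStats(m); return [(st[i],c[i],np.argwhere(l==i)[:,::-1]) for i in range(1,n) if st[i][4]>=amin]
def tops(k,b,s=T):return max(blobs(mask(s,k,b)),key=lambda x:x[0][4])
if __name__=='__main__':
    g1=tops('black',(328,255,365,295));g2=tops('black',(335,200,365,245),S)
    for g in(g1,g2):print('grip',g[0],g[1],cv2.minAreaRect(g[2].astype(np.float32)))
    print(tri(T,g1[1],S,g2[1]))
    r1=tops('red',(215,210,245,280));r2=tops('red',(225,255,300,295),S)
    for r in(r1,r2):
        print('red',r[0],r[1],cv2.fitLine(r[2].astype(np.float32),cv2.DIST_HUBER,0,.01,.01).ravel())
        p=r[2];print(p[p[:,0].argmin()],p[p[:,0].argmax()],p[p[:,1].argmin()],p[p[:,1].argmax()])
    print(tri(T,r1[1],S,r2[1]))
    for s,b in((T,(310,245,380,310)),(S,(305,260,395,310))):
        for x in blobs(mask(s,'yellow',b),3):print('lug',x[0][4],x[1],plane(s,x[1],.015))
E
python3 m1.py
```

```text
grip [338 265  19  12  46] [346.7173913  270.52173913] ((346.4507141113281, 270.3230285644531), (3.9872055053710938, 20.117265701293945), 64.98310089111328)
grip [348 213   3  20  41] [349.29268293 224.12195122] ((349.0, 222.5), (19.0, 2.0), 90.0)
(array([ 0.50771365, -0.04475114,  0.17758804]), np.float64(0.002226330411560501))
red [224 225   9  47 142] [228.16901408 247.83098592] [1.5554713e-01 9.8782849e-01 2.2818413e+02 2.4786876e+02]
[224 225] [232 262] [224 225] [231 271]
red [234 268  54  13 207] [262.71980676 274.52173913] [9.8236579e-01 1.8696928e-01 2.6115985e+02 2.7436569e+02]
[234 268] [287 273] [234 268] [277 280]
(array([0.5536931 , 0.25556016, 0.18933102]), np.float64(0.0043231719186620395))
lug 17 [326.88235294 254.58823529] [0.56271911 0.00800725 0.015     ]
lug 18 [364.94444444 259.11111111] [ 0.55246914 -0.10190321  0.015     ]
lug 19 [322.63157895 292.78947368] [0.45274227 0.01723092 0.015     ]
lug 17 [360.64705882 297.23529412] [ 0.44306019 -0.09147764  0.015     ]
lug 5 [377.6 276.8] [ 0.43991187 -0.08681723  0.015     ]
lug 6 [320.  281.5] [0.56027073 0.01212987 0.015     ]
lug 15 [354.66666667 296.13333333] [0.45301947 0.01895492 0.015     ]
```

```bash
cat > m2.py <<'E'
from m1 import *
def grip(s,box,th):
    x0,y0,x1,y1=box; c=s['pixels'][y0:y1,x0:x1].max(2).astype(np.float32)
    c=cv2.resize(c,None,fx=4,fy=4,interpolation=cv2.INTER_CUBIC); m=(c<th).astype(np.uint8)
    b=max(blobs(m,20),key=lambda x:x[0][4]); p=b[2]
    f=lambda q:(np.asarray(q)+.5)/4-.5+[x0,y0]
    r=cv2.minAreaRect(p.astype(np.float32)); bp=f(cv2.boxPoints(r)); return f(r[0]),f(b[1]),bp
for th in(60,75):
    a=grip(T,(330,258,362,285),th);b=grip(S,(340,205,360,242),th)
    print(th,a[0],a[1],b[0],b[1]);
    print('tri',tri(T,a[0],S,b[0]))
    w=np.array([plane(T,q,.206) for q in a[2]])[:,:2]; e=w[1]-w[0],w[2]-w[1]
    L=max(e,key=np.linalg.norm);print('len',[np.linalg.norm(v) for v in e],'yaw long',np.degrees(np.arctan2(L[1],L[0])))
    print('side box',b[2].round(1).tolist())
print('expect',proj(T,(.505,-.043,.188)),proj(S,(.505,-.043,.206)),proj(S,(.505,-.043,.17)))
gt=tops('green',(325,255,365,295));gs=tops('green',(330,230,370,285),S)
hT=cv2.minEnclosingCircle(cv2.convexHull(gt[2].astype(np.int32)));print('green top',gt[0],hT); print(plane(T,hT[0],.12)); print('side green',gs[0],[plane(S,((gs[0][0]+(gs[0][2]-1)/2),v),z) for v,z in((gs[0][1]+gs[0][3]-1,.04),)])
# hook bar line
r1=tops('red',(215,210,245,280))[2].astype(np.float32);r2=tops('red',(225,255,300,295),S)[2].astype(np.float32)
r2=r2[r2[:,0]<272]
def pl(s,pts):
    vx,vy,x,y=cv2.fitLine(pts,cv2.DIST_HUBER,0,.01,.01).ravel(); o,d1=ray(s,(x,y));_,d2=ray(s,(x+20*vx,y+20*vy)); n=np.cross(d1,d2);n/=np.linalg.norm(n); return n,n@o
n1,c1=pl(T,r1);n2,c2=pl(S,r2); d=np.cross(n1,n2);d/=np.linalg.norm(d); d*=np.sign(d[0])
p=np.linalg.solve(np.array([n1,n2,[1,0,0]]),[c1,c2,.55]);print('bar pt',p,'dir',d,'yaw',np.degrees(np.arctan2(d[1],d[0])))
for z in(.19,):
    A,B=[plane(T,q,z) for q in((224.2,225),(231.5,271))];print('top ends',A,B,np.degrees(np.arctan2(*(A-B)[[1,0]])))
print('side ends',plane(S,(234,268),.19),plane(S,(287,272),.205), plane(T,(231.5,271),.205))
E
python3 m2.py
```

```text
60 [341.50000191 272.75000191] [341.97105911 272.99445813] [349.4306097  222.24807167] [349.50857257 223.32834928]
tri (array([ 0.50069461, -0.0314307 ,  0.19148773]), np.float64(0.0019990590780860204))
len [np.float64(0.02357479048861493), np.float64(0.008022808156026533)] yaw long -61.94343946285003
side box [[347.9, 232.4], [348.4, 212.1], [351.0, 212.1], [350.4, 232.4]]
75 [345.10501957 271.22684288] [344.82753436 271.36748282] [349.5  222.25] [349.59542553 222.69159574]
tri (array([ 0.5051878 , -0.04051232,  0.1857733 ]), np.float64(0.0020879233159102196))
len [np.float64(0.06412602116249462), np.float64(0.01621282554329186)] yaw long -63.65517758445614
side box [[347.0, 233.1], [348.2, 211.2], [352.0, 211.4], [350.8, 233.3]]
expect [345.94567573 270.88811058] [350.72873366 214.75798656] [350.25779026 227.36450116]
green top [335 270  24  17 195] ((346.6785583496094, 276.41070556640625), 12.548039436340332)
[ 0.49516052 -0.04721455  0.12      ]
side green [335 240  11  14 107] [array([ 0.56476937, -0.10199938,  0.04      ])]
bar pt [0.55       0.25566122 0.18882874] dir [ 9.78508395e-01  2.06205901e-01 -6.68829598e-04] yaw 11.9001031627319
top ends [0.61378488 0.26985231 0.19      ] [0.49699099 0.24509915 0.19      ] 11.966132064337339
side ends [0.61745599 0.26879321 0.19      ] [0.50038318 0.23873868 0.205     ] [0.49603852 0.24197795 0.205     ]
```

Measured values:

| Item | Position (m) | Yaw | Check |
|---|---|---|---|
| Tin grip centre | (0.505, -0.0405, 0.186) | tin x at about 25.5° | text gives z 0.188 |
| Bar axis | z 0.189 | 11.9° | length 119 mm, as it must be |
| Hook seat | about (0.547, 0.255) | – | – |
| Jig centre (from the lugs) | about (0.503, -0.042) | about -5.1° | lug diameter 156 mm |

Next I move over the tin with the tool yaw at about 115.5°.

>>> arm_command:
  steps:
    - [1, [0.181, 0.305, 0.02], [0, 0, 0.985]]
    - [1, [0.181, 0.305, 0.02], [0, 0, 0.985]]
    - [1, [0.181, 0.305, 0.02], [0, 0, 0.985]]
    - [1, [0.181, 0.305, 0.02], [0, 0, 0.985]]
    - [1, [0.181, 0.305, 0.02], [0, 0, 0.985]]
  force: 30

```text
time_s: 0.72
position: [0.3023, -0.3824, 0.246]
eef_rot: [-180.0, -0.0, 47.9]
contact_force: [0.9, 0.1, -0.1]
width: 0.0884
gripper_force: 0.0
```

>>> arm_command:
  steps:
    - [1, [0.181, 0.305, 0.02], [0, 0, 0.985]]
    - [1, [0.181, 0.305, 0.02], [0, 0, 0.985]]
    - [1, [0.181, 0.305, 0.02], [0, 0, 0.985]]
    - [1, [0.181, 0.305, 0.02], [0, 0, 0.985]]
    - [1, [0.181, 0.305, 0.02], [0, 0, 0.985]]

```text
time_s: 1.35
position: [0.3702, -0.268, 0.2536]
eef_rot: [-180.0, -0.0, 70.5]
contact_force: [0.6, 0.5, -0.0]
width: 0.0877
gripper_force: 0.0
```

>>> arm_command:
  steps:
    - [1, [0.181, 0.305, 0.02], [0, 0, 0.985]]
    - [1, [0.181, 0.305, 0.02], [0, 0, 0.985]]
    - [1, [0.181, 0.305, 0.02], [0, 0, 0.985]]
    - [1, [0.181, 0.305, 0.02], [0, 0, 0.985]]
    - [1, [0.181, 0.305, 0.02], [0, 0, 0.985]]

```text
time_s: 1.98
position: [0.4381, -0.1537, 0.2611]
eef_rot: [-180.0, -0.0, 93.1]
contact_force: [-0.8, 0.2, -0.0]
width: 0.0884
gripper_force: 0.0
```

>>> arm_command:
  steps:
    - [1, [0.181, 0.305, 0.02], [0, 0, 0.985]]
    - [1, [0.181, 0.305, 0.02], [0, 0, 0.985]]
    - [1, [0.181, 0.305, 0.02], [0, 0, 0.985]]
    - [1, [0.181, 0.305, 0.02], [0, 0, 0.985]]
    - [1, [0.181, 0.305, 0.02], [0, 0, 0.985]]

```text
time_s: 2.6
position: [0.5059, -0.0393, 0.2685]
eef_rot: [-180.0, -0.0, 115.6]
contact_force: [0.3, -0.1, 0.8]
width: 0.0882
gripper_force: 0.0
```

>>> arm_command:
  steps:
    - [1, [0, 0, -0.3], [0, 0, 0]]
    - [1, [0, -0.01, -0.3], [0, 0, 0]]
    - [1, [0, 0, -0.3], [0, 0, 0]]
    - [1, [0, 0, -0.2], [0, 0, 0]]
    - [1, [0, 0, -0.13], [0, 0, 0]]

```text
time_s: 3.22
position: [0.5054, -0.0408, 0.1756]
eef_rot: [-179.9, -0.0, 115.5]
contact_force: [-0.1, 0.8, -0.1]
width: 0.0877
gripper_force: 0.0
```

>>> arm_command:
  steps:
    - [0, [0, 0, 0], [0, 0, 0]]
    - [0, [0, 0, 0], [0, 0, 0]]
    - [0, [0, 0, 0], [0, 0, 0]]
    - [0, [0, 0, 0], [0, 0, 0]]
    - [0, [0, 0, 0], [0, 0, 0]]
  force: 30

```text
time_s: 3.85
position: [0.5057, -0.0409, 0.1767]
eef_rot: [180.0, 0.0, 115.5]
contact_force: [-0.8, -0.5, 0.9]
width: 0.0405
gripper_force: 0.0
```

>>> arm_command:
  steps:
    - [0, [0, 0, 0], [0, 0, 0]]
    - [0, [0, 0, 0], [0, 0, 0]]
    - [0, [0, 0, 0], [0, 0, 0]]
    - [0, [0, 0, 0], [0, 0, 0]]
    - [0, [0, 0, 0], [0, 0, 0]]

```text
time_s: 4.47
position: [0.5056, -0.0409, 0.1764]
eef_rot: [-180.0, -0.0, 115.5]
contact_force: [0.7, 1.0, -2.0]
width: 0.0138
gripper_force: 30.0
```

>>> arm_command:
  steps:
    - [0, [0, 0, 0.05], [0, 0, 0]]
    - [0, [0, 0, 0.1], [0, 0, 0]]
    - [0, [0, 0, 0.2], [0, 0, 0]]
    - [0, [0, 0, 0.3], [0, 0, 0]]
    - [0, [0, 0, 0.35], [0, 0, 0]]

```text
time_s: 5.1
position: [0.5055, -0.0408, 0.2525]
eef_rot: [-180.0, -0.0, 115.5]
contact_force: [0.6, 0.2, -2.5]
width: 0.0134
gripper_force: 30.0
```

Run:
```python
from h import *
a=snap('side','side1');b=snap('top','top1'); st=arm.get_state(); print(st['position'],st['width'],st['gripper_force'],st['contact_force'])
S=cv2.imread('pics/side1.png')[120:320,205:435];T=cv2.imread('pics/top1.png')[180:330,200:455]
S=cv2.resize(S,(460,400));T=cv2.resize(T,(510,300))
o=np.zeros((600,800,3),np.uint8); o[:300,:510]=T; o[200:600,340:800]=S; o[:300,:340]=T[:,:340]; cv2.imwrite('pics/c1.png',o)
```

```text
[ 0.50655122 -0.04115344  0.25421068] 0.013609897588297965 29.96389004867524 [ 1.61523557 -0.45042667 -2.99771373]
```

>>> arm_command:
  steps:
    - [0, [-0.075, 0.367, 0.05], [0, 0, -0.297]]
    - [0, [-0.075, 0.367, 0.05], [0, 0, -0.297]]
    - [0, [-0.075, 0.367, 0.05], [0, 0, -0.297]]
    - [0, [-0.075, 0.367, 0.05], [0, 0, -0.297]]
    - [0, [-0.075, 0.367, 0.05], [0, 0, -0.297]]

```text
time_s: 5.82
position: [0.477, 0.0976, 0.2694]
eef_rot: [-179.9, -0.0, 108.6]
contact_force: [-0.6, -0.5, -1.9]
width: 0.0134
gripper_force: 30.0
```

>>> arm_command:
  steps:
    - [0, [-0.075, 0.367, 0], [0, 0, -0.297]]
    - [0, [-0.075, 0.367, 0], [0, 0, -0.297]]
    - [0, [-0.075, 0.367, -0.1], [0, 0, -0.297]]
    - [0, [-0.075, 0.367, -0.24], [0, 0, -0.297]]
    - [0, [-0.075, 0.367, -0.24], [0, 0, -0.297]]

```text
time_s: 6.45
position: [0.4488, 0.2352, 0.2254]
eef_rot: [-179.9, 0.0, 101.8]
contact_force: [-0.1, 0.9, -1.9]
width: 0.0133
gripper_force: 30.0
```

Run:
```python
from h import *
a=snap('side','side2');b=snap('top','top2'); st=arm.get_state(); print(st['position'],st['eef_rot'],st['width'],st['contact_force'])
S=cv2.imread('pics/side2.png')[200:350,205:435];T=cv2.imread('pics/top2.png')[190:330,205:455]
S=cv2.resize(S,None,fx=2,fy=2);T=cv2.resize(T,None,fx=2,fy=2)
o=np.zeros((580,500,3),np.uint8); o[:280]=T; o[280:,:460]=S; cv2.imwrite('pics/c2.png',o)
```

```text
[0.44769529 0.23587147 0.22416379] [-1.79720320e+02 -1.96668566e-02  1.02007485e+02] 0.01343586988829404 [ 0.0927715  -0.2823273  -1.61956796]
```

View pics/c2.png

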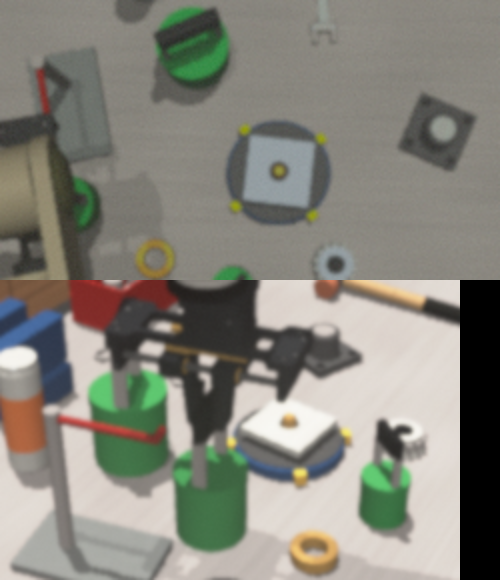

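The tin hangs straight in the gripper, short of the hook tip. The pin and plate are now free at top-crop (279,171). The hook bar's side-crop tip is at (160,435) and the tin's opening is level with it, so I slide in along the bar.

>>> arm_command:
  steps:
    - [0, [0.132, 0.026, 0.05], [0, 0, 0]]
    - [0, [0.132, 0.026, 0], [0, 0, 0]]
    - [0, [0.132, 0.026, 0], [0, 0, 0]]
    - [0, [0.132, 0.026, 0], [0, 0, 0]]
    - [0, [0.132, 0.026, 0], [0, 0, 0]]

```text
time_s: 7.18
position: [0.4997, 0.2441, 0.2305]
eef_rot: [180.0, 0.0, 101.9]
contact_force: [0.6, 0.1, -2.4]
width: 0.014
gripper_force: 30.0
```

>>> arm_command:
  steps:
    - [0, [0.132, 0.026, 0], [0, 0, 0]]
    - [0, [0.132, 0.026, 0], [0, 0, 0]]
    - [0, [0.132, 0.026, 0], [0, 0, 0]]
    - [0, [0.132, 0.026, 0], [0, 0, 0]]
    - [0, [0.132, 0.026, 0], [0, 0, 0]]

```text
time_s: 7.8
position: [0.5491, 0.254, 0.2305]
eef_rot: [-180.0, -0.0, 101.9]
contact_force: [-0.1, 0.9, -1.8]
width: 0.0137
gripper_force: 30.0
```

Run:
```python
from h import *
a=snap('side','side3');b=snap('top','top3'); st=arm.get_state(); print(st['position'],st['eef_rot'],st['width'],st['contact_force'])
S=cv2.imread('pics/side3.png')[200:350,205:335];cv2.imwrite('pics/c3.png',cv2.resize(S,None,fx=4,fy=4,interpolation=cv2.INTER_CUBIC))
# jig, pin, plate, bearing from free views
T=load('top2');S=load('side2')
for s,b in((T,(325,255,365,295)),(S,(310,240,400,300))):
    x0,y0,x1,y1=b; im=s['pixels'][y0:y1,x0:x1]; h=cv2.cvtColor(im,cv2.COLOR_RGB2HSV)
    m=((h[...,0]>10)&(h[...,0]<30)&(h[...,1]>90)).astype(np.uint8)
    n,l,stt,c=cv2.connectedComponentsWithStats(m)
    print('pin',[(stt[i].tolist(),(c[i]+[x0,y0]).round(2).tolist()) for i in range(1,n) if stt[i][4]>3])
    g=im.min(2); th,_=cv2.threshold(g,0,255,cv2.THRESH_OTSU); print('otsu',th)
```

```text
[0.54928069 0.25393249 0.23018294] [1.79999013e+02 2.32185215e-03 1.01873771e+02] 0.013754648548452816 [-0.70499979  0.50148446 -1.56054901]
pin [([17, 17, 6, 7, 29], [344.17, 275.07])]
otsu 114.0
pin [([11, 0, 7, 2, 9], [324.56, 240.22]), ([13, 4, 2, 7, 7], [323.29, 247.0]), ([37, 27, 6, 6, 27], [349.11, 269.93]), ([65, 34, 5, 8, 25], [377.56, 277.2]), ([8, 39, 5, 5, 21], [320.0, 281.0]), ([42, 54, 7, 6, 38], [354.87, 296.74])]
otsu 145.0
```

View pics/c3.png

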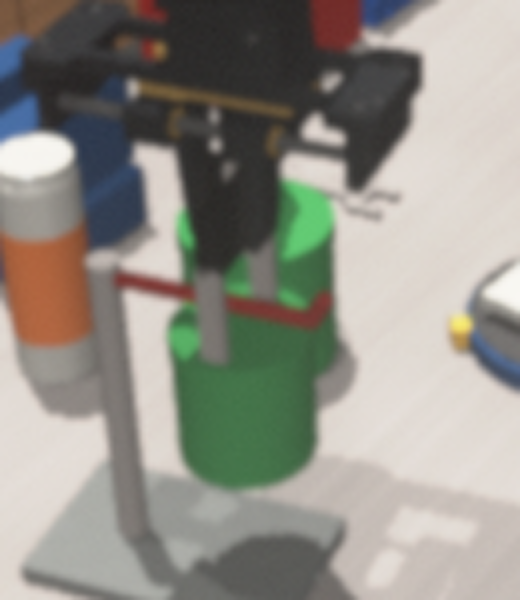

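The bar passes between the two uprights: the near upright is in front of it at (212,300) and the far one behind it at (262,270). Lowering next.

>>> arm_command:
  steps:
    - [0, [0, 0, -0.1], [0, 0, 0]]
    - [0, [0, 0, -0.1], [0, 0, 0]]
    - [0, [0, 0, -0.07], [0, 0, 0]]
    - [0, [0, 0, -0.06], [0, 0, 0]]
    - [0, [0, 0, -0.03], [0, 0, 0]]

```text
time_s: 8.52
position: [0.5483, 0.2538, 0.2032]
eef_rot: [-180.0, 0.0, 101.9]
contact_force: [-0.2, 0.3, -2.4]
width: 0.0142
gripper_force: 30.0
```

>>> arm_command:
  steps:
    - [0, [0, 0, -0.015], [0, 0, 0]]
    - [0, [0, 0, -0.01], [0, 0, 0]]
    - [0, [0, 0, -0.01], [0, 0, 0]]
    - [0, [0, 0, 0], [0, 0, 0]]
    - [0, [0, 0, 0], [0, 0, 0]]

```text
time_s: 9.15
position: [0.5485, 0.2539, 0.2012]
eef_rot: [180.0, -0.0, 101.9]
contact_force: [-0.3, -0.5, 0.5]
width: 0.0139
gripper_force: 30.0
```

Weight is on the bar (force went from -2.4 to +0.5 N at z 0.2012, as expected). Open part way so the fingers stay clear of tip and post, then go up.

>>> arm_command:
  steps:
    - [0.3, [0, 0, 0], [0, 0, 0]]
    - [0.35, [0, 0, 0], [0, 0, 0]]
    - [0.38, [0, 0, 0], [0, 0, 0]]
    - [0.38, [0, 0, 0], [0, 0, 0]]
    - [0.38, [0, 0, 0.05], [0, 0, 0]]

```text
time_s: 9.78
position: [0.5483, 0.2538, 0.2045]
eef_rot: [-180.0, 0.0, 101.9]
contact_force: [0.2, -0.3, 1.1]
width: 0.0337
gripper_force: 0.0
```

>>> arm_command:
  steps:
    - [0.38, [0, 0, 0.15], [0, 0, 0]]
    - [0.38, [0, 0, 0.25], [0, 0, 0]]
    - [0.5, [0, 0, 0.25], [0, 0, 0]]
    - [0.8, [0, 0, 0.3], [0, 0, 0]]
    - [1, [0, 0, 0.3], [0, 0, 0]]

```text
time_s: 10.4
position: [0.5484, 0.2539, 0.3001]
eef_rot: [179.9, -0.0, 101.9]
contact_force: [-0.7, 0.5, -0.3]
width: 0.0616
gripper_force: 0.0
```

```bash
cat > m3.py <<'E'
from m1 import *
from scipy.ndimage import gaussian_filter
T=load('top2');S=load('side2')
print('pin tri',tri(T,(344.17,275.07),S,(349.11,269.93)),plane(T,(344.17,275.07),.05))
for s,b in((T,(310,245,380,310)),):
    L=[plane(s,x[1],.02) for x in blobs(mask(s,'yellow',b),3)]; print('jig c',np.mean(L,0)); d=[(L[i]-L[j]) for i,j in((0,3),(1,2))]; print([np.degrees(np.arctan2(v[1],v[0])) for v in d])
def quad(s,box,sel,z,up=4):
    x0,y0,x1,y1=box; c=cv2.resize(s['pixels'][y0:y1,x0:x1],None,fx=up,fy=up,interpolation=cv2.INTER_CUBIC)
    m=sel(cv2.GaussianBlur(c,(0,0),2).astype(int)).astype(np.uint8); m=cv2.morphologyEx(m,cv2.MORPH_OPEN,np.ones((9,9)))
    b=max(blobs(m,50),key=lambda x:x[0][4]); h=cv2.convexHull(b[2].astype(np.int32)); P=(h.reshape(-1,2)+.5)/up-.5+[x0,y0]
    W=np.array([plane(s,p,z)[:2] for p in P]); r=cv2.minAreaRect((W*1000).astype(np.float32)); return r,b[0],(np.array(b[1])+.5)/up-.5+[x0,y0]
print('plate',quad(T,(320,250,370,300),lambda c:c.min(2)>125,.04))
print('plate2',quad(T,(320,250,370,300),lambda c:c.min(2)>110,.04))
for th in(75,85,95):print('flange',quad(T,(400,230,450,280),lambda c:c.max(2)<th,.014))
for th in(150,135):print('hubtop',quad(T,(410,240,440,270),lambda c:c.min(2)>th,.05))
E
python3 m3.py
python3 - <<'E'
from h import *
a=snap('side','side4');b=snap('top','top4');t=load('top2')
o=np.zeros((600,800,3),np.uint8)
o[:, :360]=cv2.resize(a['pixels'][180:355,200:305,::-1],(360,600),interpolation=cv2.INTER_CUBIC)
o[:300,360:760]=cv2.resize(t['pixels'][240:300,310:390,::-1],(400,300),interpolation=cv2.INTER_CUBIC)
o[300:,360:760]=cv2.resize(t['pixels'][225:285,385:465,::-1],(400,300),interpolation=cv2.INTER_CUBIC)
cv2.imwrite('pics/c4.png',o)
E
```

```text
pin tri (array([ 0.5034112 , -0.04249537,  0.04058187]), np.float64(2.3178152537007735e-05)) [ 0.50282392 -0.04226202  0.05      ]
jig c [ 0.50314172 -0.04170412  0.02      ]
[np.float64(-4.917030329476192), np.float64(-51.566947025938006)]
plate (((503.5967712402344, -42.2293586730957), (90.87335968017578, 90.9790267944336), 84.98773193359375), array([   28,    33,   140,   139, 15000], dtype=int32), array([344.07211667, 275.11185   ]))
plate2 (((503.67462158203125, -42.344459533691406), (94.30326080322266, 94.21637725830078), 85.1163558959961), array([   26,    30,   144,   145, 16575], dtype=int32), array([344.09237557, 275.05865008]))
flange (((555.0855712890625, -257.9728698730469), (51.25477600097656, 28.40641212463379), 39.98811721801758), array([  58,   84,   55,   63, 1567], dtype=int32), array([419.40818443, 260.08447671]))
flange (((566.5152587890625, -268.8919372558594), (80.63528442382812, 84.14226531982422), 67.39877319335938), array([  24,   34,  141,  143, 8461], dtype=int32), array([422.52477544, 256.75716523]))
flange (((566.4617919921875, -268.7720947265625), (83.63134765625, 86.81925201416016), 67.20336151123047), array([   21,    31,   147,   148, 11176], dtype=int32), array([422.33927613, 256.31909896]))Traceback (most recent call last):
  File "m3.py", line 15, in <module>
    for th in(150,135):print('hubtop',quad(T,(410,240,440,270),lambda c:c.min(2)>th,.05))
                                      ~~~~^^^^^^^^^^^^^^^^^^^^^^^^^^^^^^^^^^^^^^^^^^^^^^
  File "m3.py", line 10, in quad
    b=max(blobs(m,50),key=lambda x:x[0][4]); h=cv2.convexHull(b[2].astype(np.int32)); P=(h.reshape(-1,2)+.5)/up-.5+[x0,y0]
ValueError: max() iterable argument is empty
```

View pics/c4.png

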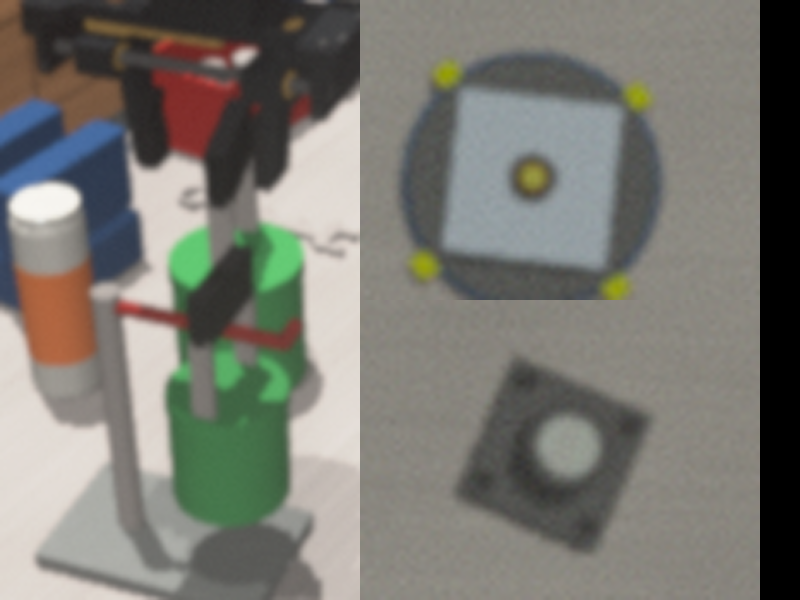

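The tin hangs by its grip in the middle of the bar, released (composite left, grip at (220,295)). The upper right shows the pin centred in the plate at (533,178), the lower right the bearing's flange and hub. Next I check the bearing's axis and height from the current two views.

```bash
sed -i '/hubtop/d' m3.py
cat >> m3.py <<'E'
T=load('top4');S=load('side4')
for th in(85,95):print('flange4',quad(T,(400,230,450,280),lambda c:c.max(2)<th,.010)[0])
a=[]
for s,b in((T,(412,240,442,272)),(S,(355,215,380,250))):
    x0,y0,x1,y1=b; c=cv2.GaussianBlur(cv2.resize(s['pixels'][y0:y1,x0:x1],None,fx=4,fy=4,interpolation=cv2.INTER_CUBIC),(0,0),2).min(2)
    print(c[::12,::12])
E
python3 m3.py|tail -22
```

```text
[102  80  72  75  78  81  92 113 128 130]
 [ 82  79  79  77  76  75  77  78  90 105]
 [ 79  80  68  81 122 131 109  77  76  62]
 [ 83  79  64 118 146 146 146  96  76  68]
 [ 85  70  63 124 146 145 149 107  76  85]
 [ 82  64  58  89 138 146 134  84  78  98]
 [ 78  71  58  60  82  95  80  76  80 116]
 [ 82  79  67  58  58  66  77  79  93 128]
 [ 83  79  80  78  75  77  79  80 110 129]
 [129 113  87  79  82  78  61  85 127 128]]
[[209 210 210 209 210 207 207 208 210]
 [211 212 211 210 207 206 207 210 211]
 [211 210 206 197 192 195 205 211 210]
 [212 201 156 200 204 197 165 205 208]
 [210 176 111 162 185 168 117 190 208]
 [172 129  73  85  91  86  79 174 209]
 [109  96  70  74  75  74  72 111 146]
 [109  99  73  75  76  73  70 101  99]
 [ 95 107  99  83  78  78  86 106 101]
 [ 97  82 105  88  93 104  94  79  83]
 [195 147  86  85  81  79  99 148 190]
 [208 209 181 105 111 167 206 213 214]]
```

```bash
cat >> m3.py <<'E'
x0,y0=412,240
c=cv2.GaussianBlur(cv2.resize(T['pixels'][240:272,412:442],None,fx=4,fy=4,interpolation=cv2.INTER_CUBIC),(0,0),2).min(2)
b=[x for x in blobs((c>112).astype(np.uint8),50) if x[0][0]>8 and x[0][1]>8 and x[0][0]+x[0][2]<112 and x[0][1]+x[0][3]<120][0]
uv=(b[1]+.5)/4-.5+[x0,y0]; print('HUB',b[0],uv,plane(T,uv,.05),np.sqrt(b[0][4]/16*4/np.pi)*(1.406-.05)/484)
print('tri',tri(T,uv,S,(367.3,225.3)))
E
python3 m3.py|grep -v '\[ *[0-9]* *[0-9]* *[0-9]* *[0-9]* *[0-9]* *[0-9]* '
```

```text
[np.float64(-4.917030329476192), np.float64(-51.566947025938006)]
flange4 ((567.0694580078125, -269.8785400390625), (80.73168182373047, 84.22373962402344), 66.9452896118164)
flange4 ((567.0494995117188, -269.566650390625), (84.05546569824219, 87.2501220703125), 66.89318084716797)
```

```bash
python3 m3.py|tail -2
```

```text
HUB [  34   33   50   49 1870] [426.28475936 253.77259358] [ 0.56863203 -0.27115705  0.05      ] 0.03417670573777865
tri (array([ 0.56782074, -0.27276359,  0.0449023 ]), np.float64(0.003006124371975261))
```

>>> arm_command:
  steps:
    - [1, [0.017, -0.466, 0.05], [0, 0, 0.801]]
    - [1, [0.017, -0.466, 0], [0, 0, 0.801]]
    - [1, [0.017, -0.466, 0], [0, 0, 0.801]]
    - [1, [0.017, -0.466, 0], [0, 0, 0.801]]
    - [1, [0.017, -0.466, 0], [0, 0, 0.801]]

```text
time_s: 11.12
position: [0.5545, 0.078, 0.3016]
eef_rot: [-180.0, -0.0, 120.4]
contact_force: [0.3, -0.3, -0.2]
width: 0.0882
gripper_force: 0.0
```

>>> arm_command:
  steps:
    - [1, [0.017, -0.466, 0], [0, 0, 0.801]]
    - [1, [0.017, -0.466, 0], [0, 0, 0.801]]
    - [1, [0.017, -0.466, 0], [0, 0, 0.801]]
    - [1, [0.017, -0.466, 0], [0, 0, 0.801]]
    - [1, [0.017, -0.466, 0], [0, 0, 0.801]]

```text
time_s: 11.75
position: [0.5609, -0.0967, 0.3016]
eef_rot: [-180.0, -0.0, 138.7]
contact_force: [-0.7, -0.2, 0.4]
width: 0.088
gripper_force: 0.0
```

>>> arm_command:
  steps:
    - [1, [0.017, -0.466, -0.3], [0, 0, 0.801]]
    - [1, [0.017, -0.466, -0.3], [0, 0, 0.801]]
    - [1, [0.017, -0.466, -0.3], [0, 0, 0.801]]
    - [1, [0.017, -0.466, -0.3], [0, 0, 0.801]]
    - [1, [0.017, -0.466, -0.3], [0, 0, 0.801]]

```text
time_s: 12.38
position: [0.5672, -0.2714, 0.1883]
eef_rot: [180.0, -0.0, 157.1]
contact_force: [0.2, -0.3, 0.2]
width: 0.0881
gripper_force: 0.0
```

>>> arm_command:
  steps:
    - [1, [0, 0.005, -0.6], [0, 0, 0]]
    - [1, [0, 0, -0.6], [0, 0, 0]]
    - [1, [0, 0, -0.5], [0, 0, 0]]
    - [1, [0, 0, -0.35], [0, 0, 0]]
    - [1, [0, 0, -0.19], [0, 0, 0]]

```text
time_s: 13.0
position: [0.5669, -0.2696, 0.0199]
eef_rot: [180.0, -0.1, 157.0]
contact_force: [-0.1, -0.3, 0.9]
width: 0.0881
gripper_force: 0.0
```

>>> arm_command:
  steps:
    - [0.3, [0, 0, 0], [0, 0, 0]]
    - [0.3, [0, 0, 0], [0, 0, 0]]
    - [0.3, [0, 0, 0], [0, 0, 0]]
    - [0.3, [0, 0, 0], [0, 0, 0]]
    - [0.3, [0, 0, 0], [0, 0, 0]]
  force: 15

```text
time_s: 13.62
position: [0.5677, -0.2702, 0.0223]
eef_rot: [-180.0, 0.1, 157.0]
contact_force: [-1.3, 0.3, 4.1]
width: 0.0497
gripper_force: 15.0
```

>>> arm_command:
  steps:
    - [1, [0, 0, 0], [0, 0, 0]]
    - [1, [0, 0, 0], [0, 0, 0]]
    - [1, [0, 0, 0], [0, 0, -0.5]]
    - [1, [0, 0, 0], [0, 0, -0.982]]
    - [1, [0, 0, 0], [0, 0, -0.982]]

```text
time_s: 14.25
position: [0.5675, -0.2699, 0.0214]
eef_rot: [180.0, -0.0, 145.5]
contact_force: [-0.6, 0.4, -0.4]
width: 0.0884
gripper_force: 0.0
```

>>> arm_command:
  steps:
    - [1, [0, 0, 0], [0, 0, -1]]
    - [1, [0, 0, 0], [0, 0, -1]]
    - [1, [0, 0, 0], [0, 0, -1]]
    - [1, [0, 0, 0], [0, 0, -1]]
    - [1, [0, 0, 0], [0, 0, -1]]

```text
time_s: 14.88
position: [0.5675, -0.2699, 0.0214]
eef_rot: [-180.0, -0.0, 122.6]
contact_force: [0.5, 0.3, -0.1]
width: 0.0884
gripper_force: 0.0
```

>>> arm_command:
  steps:
    - [1, [0, 0, 0], [0, 0, -1]]
    - [1, [0, 0, 0], [0, 0, -1]]
    - [1, [0, 0, 0], [0, 0, -1]]
    - [1, [0, 0, 0], [0, 0, -1]]
    - [1, [0, 0, 0], [0, 0, -1]]

```text
time_s: 15.5
position: [0.5675, -0.2699, 0.0214]
eef_rot: [-180.0, -0.0, 99.7]
contact_force: [-0.1, 0.2, -0.2]
width: 0.0881
gripper_force: 0.0
```

>>> arm_command:
  steps:
    - [1, [0, 0, 0], [0, 0, -1]]
    - [1, [0, 0, 0], [0, 0, -1]]
    - [1, [0, 0, 0], [0, 0, -1]]
    - [1, [0, 0, 0], [0, 0, -1]]
    - [1, [0, 0, 0], [0, 0, -1]]

```text
time_s: 16.12
position: [0.5675, -0.2699, 0.0214]
eef_rot: [-180.0, -0.0, 76.8]
contact_force: [0.1, 1.3, 0.2]
width: 0.0882
gripper_force: 0.0
```

>>> arm_command:
  steps:
    - [0.3, [0, 0, 0], [0, 0, -1]]
    - [0.3, [0, 0, 0], [0, 0, -1]]
    - [0.3, [0, 0, 0], [0, 0, 0]]
    - [0.3, [0, 0, 0], [0, 0, 0]]
    - [0.3, [0, 0, 0], [0, 0, 0]]
  force: 50

```text
time_s: 16.75
position: [0.5677, -0.2701, 0.0215]
eef_rot: [180.0, 0.0, 67.8]
contact_force: [2.5, -1.9, -1.6]
width: 0.0486
gripper_force: 50.0
```

Run:
```python
from h import *
st=arm.get_state(); print(st)
```

```text
{'time_s': 16.75, 'q': array([-3.62178856e+01,  4.19036248e+01,  7.66682955e+01,  4.03607156e-03,
        6.13994523e+01, -1.40131091e+01]), 'joint_velocities': array([-0.01183007,  0.08073276,  0.07663883, -0.16512501,  0.02498927,
        0.31646813]), 'joint_torque': array([-7.89005728e-02, -5.63621700e+01, -1.65800768e+01,  3.43420194e-03,
        4.50363625e-01,  2.71616725e-02]), 'position': array([ 0.5677488 , -0.27014093,  0.02154253]), 'eef_rot': array([1.79971366e+02, 3.49286531e-03, 6.77932914e+01]), 'contact_force': array([ 2.50238669, -1.94747865, -1.57727339]), 'ft_torque': array([-0.09826147, -0.28726023,  0.0365161 ]), 'gripper_force': 50.00031804665923, 'width': 0.04864554980276151}
```

>>> arm_command:
  steps:
    - [0.3, [0, 0, 0.05], [0, 0, 0]]
    - [0.3, [0, 0, 0.15], [0, 0, 0]]
    - [0.3, [0, 0, 0.25], [0, 0, 0]]
    - [0.3, [0, 0, 0.25], [0, 0, 0]]
    - [0.3, [0, 0, 0.25], [0, 0, 0]]

```text
time_s: 17.38
position: [0.5672, -0.2698, 0.0938]
eef_rot: [-180.0, -0.0, 67.7]
contact_force: [0.7, -0.6, -6.2]
width: 0.0489
gripper_force: 50.0
```

>>> arm_command:
  steps:
    - [0.3, [-0.086, 0.304, 0], [0, 0, 0.39]]
    - [0.3, [-0.086, 0.304, 0], [0, 0, 0.39]]
    - [0.3, [-0.086, 0.304, 0], [0, 0, 0.39]]
    - [0.3, [-0.086, 0.304, 0], [0, 0, 0.39]]
    - [0.3, [-0.086, 0.304, 0], [0, 0, 0.39]]

```text
time_s: 18.0
position: [0.5348, -0.1552, 0.0933]
eef_rot: [-180.0, -0.0, 76.7]
contact_force: [-0.6, 0.2, -6.3]
width: 0.0488
gripper_force: 50.0
```

>>> arm_command:
  steps:
    - [0.3, [-0.086, 0.304, 0], [0, 0, 0.39]]
    - [0.3, [-0.086, 0.304, 0], [0, 0, 0.39]]
    - [0.3, [-0.086, 0.304, 0], [0, 0, 0.39]]
    - [0.3, [-0.086, 0.304, 0], [0, 0, 0.39]]
    - [0.3, [-0.086, 0.304, 0], [0, 0, 0.39]]

```text
time_s: 18.62
position: [0.5026, -0.0405, 0.0929]
eef_rot: [180.0, -0.0, 85.7]
contact_force: [0.5, 0.3, -7.4]
width: 0.0489
gripper_force: 50.0
```

Run:
```python
from h import *
a=snap('side','side5');b=snap('top','top5'); st=arm.get_state(); print(st['position'],st['eef_rot'],st['width'],st['contact_force'])
o=np.zeros((600,800,3),np.uint8)
o[:, :400]=cv2.resize(a['pixels'][190:310,310:390,::-1],(400,600),interpolation=cv2.INTER_CUBIC)
o[:400,400:]=cv2.resize(b['pixels'][235:315,305:385,::-1],(400,400),interpolation=cv2.INTER_CUBIC)
cv2.imwrite('pics/c5.png',o)
```

```text
[ 0.50190138 -0.03937041  0.09288115] [-1.79927250e+02 -4.27360483e-02  8.58244612e+01] 0.048742883570844275 [ 0.4751362  -0.61813952 -7.37735552]
```

View pics/c5.png

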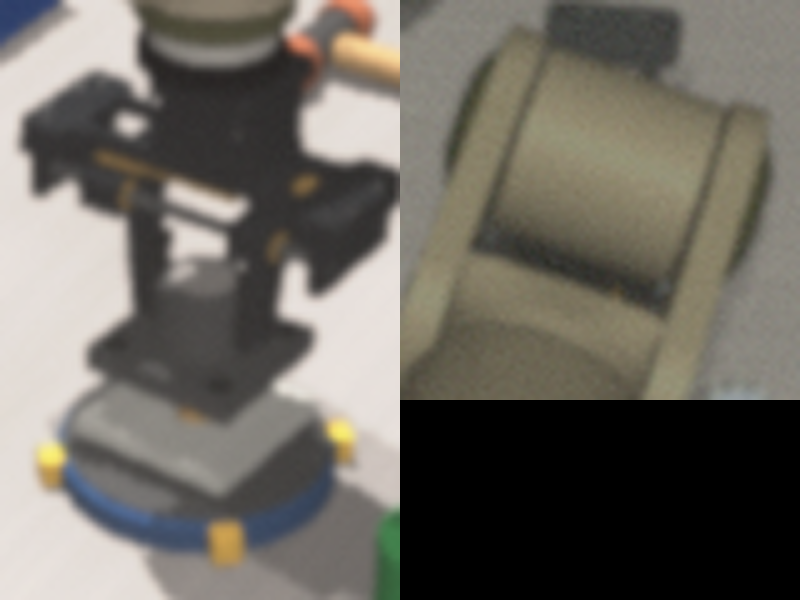

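The bearing is held level over the jig: in the left crop the flange's front corner is at about (225,415) above the plate's front corner at (222,490). In the top view the arm hides it. I settle, then check the held flange against its predicted corners.

>>> arm_command:
  steps:
    - [0.3, [0, 0, 0], [0, 0, 0]]
    - [0.3, [0, 0, 0], [0, 0, 0]]
    - [0.3, [0, 0, 0], [0, 0, 0]]
    - [0.3, [0, 0, 0], [0, 0, 0]]
    - [0.3, [0, 0, 0], [0, 0, 0]]

```text
time_s: 19.35
position: [0.503, -0.0422, 0.0928]
eef_rot: [-180.0, -0.0, 85.6]
contact_force: [-0.6, 0.2, -7.3]
width: 0.0488
gripper_force: 50.0
```

Run:
```python
from h import *
st=arm.get_state(); print(st['position'],st['eef_rot'])
s=snap('side','side6')
def corners(c,yaw,h,z):
    R=lambda a:np.array([[np.cos(a),-np.sin(a)],[np.sin(a),np.cos(a)]])
    return [np.r_[c+R(np.radians(yaw))@(h*np.array(k)),z] for k in((-1,-1),(-1,1),(1,1),(1,-1))]
C=np.array([.5032,-.0422])
P=(np.array([proj(s,p) for p in corners(C,-5,.046,.04)])-[310,190])*5
F=(np.array([proj(s,p) for p in corners(C,-5,.043,.0712)])-[310,190])*5
F2=(np.array([proj(s,p) for p in corners(C,-5,.043,.0852)])-[310,190])*5
print(P.round().tolist(),F.round().tolist(),F2.round().tolist())
im=cv2.resize(s['pixels'][190:310,310:390,::-1],(400,600),interpolation=cv2.INTER_CUBIC); im=cv2.convertScaleAbs(im,alpha=1.6,beta=0)
for q,c in((P,(0,0,255)),(F,(0,255,0)),(F2,(255,255,0))): cv2.polylines(im,[q.round().astype(np.int32)],True,c,1)
cv2.imwrite('pics/c6.png',cv2.resize(im[220:520],(800,600),interpolation=cv2.INTER_CUBIC))
```

```text
[ 0.50304423 -0.04215928  0.09283336] [-1.79995693e+02 -7.22366071e-04  8.56005899e+01]
[[316.0, 391.0], [221.0, 474.0], [74.0, 411.0], [172.0, 334.0]] [[311.0, 343.0], [222.0, 419.0], [83.0, 362.0], [175.0, 290.0]] [[313.0, 320.0], [223.0, 396.0], [83.0, 339.0], [176.0, 268.0]]
```

View pics/c6.png

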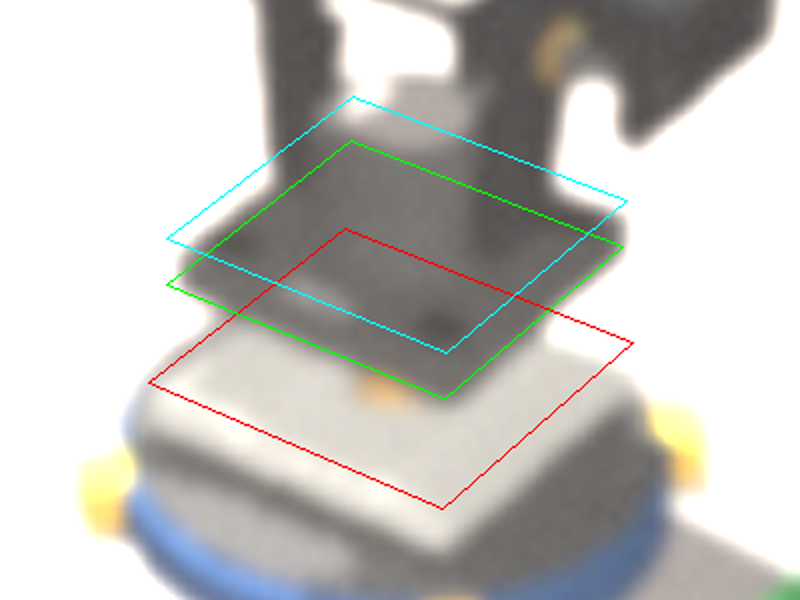

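The held flange (crop centre) lies square above the plate. Both sit about 1 px below their predicted outlines, the same shift for each, so the relative alignment holds. Next I fit the flange's lower edges against the bright plate to check yaw and position.

```bash
cat > m4.py <<'E'
from h import *
from scipy.ndimage import map_coordinates, gaussian_filter
def edge(s,A,B,z,sgn,rng=3.5,dz=0):
    # points along predicted edge A->B (world), strongest gradient across it in the image; cast to plane z
    g=gaussian_filter(s['pixels'].mean(2),.7); a,b=proj(s,A),proj(s,B); d=(b-a)/np.linalg.norm(b-a); n=np.array([-d[1],d[0]]); n*=np.sign(n[1])
    W=[]
    for t in np.linspace(.15,.85,30):
        k=np.arange(-rng,rng+.01,.1); q=a+t*(b-a)+k[:,None]*n
        v=np.gradient(map_coordinates(g,[q[:,1],q[:,0]],order=3))*sgn
        W.append(plane(s,q[v.argmax()],z)[:2])
    W=np.array(W,np.float32); vx,vy,x,y=cv2.fitLine(W*1000,cv2.DIST_HUBER,0,.01,.01).ravel()
    r=np.abs((W*1000-[x,y])@[-vy,vx]); return np.degrees(np.arctan2(vy,vx))%90, (x,y), r.mean()
def corners(c,yaw,h,z):
    a=np.radians(yaw);R=np.array([[np.cos(a),-np.sin(a)],[np.sin(a),np.cos(a)]]); return [np.r_[c+R@(h*np.array(k)),z] for k in((-1,-1),(-1,1),(1,1),(1,-1))]
C=np.array([.5032,-.0422])
if __name__=='__main__':
    s=load('side6'); k=corners(C,-5,.043,.0712)
    a,b=edge(s,k[1],k[2],.0712,1),edge(s,k[0],k[1],.0712,1)
    s2=load('side2'); k=corners(C,-5,.046,.04); p=edge(s2,k[1],k[2],.04,-1,5),edge(s2,k[0],k[1],.04,-1,5)
    k=corners(C,-5,.046,.03);p2=edge(s2,k[1],k[2],.03,-1,3),edge(s2,k[0],k[1],.03,-1,3)
    for n,(x,y),h in(('flange',(a,b),43),('plate40',p,46),('plate30',p2,46)):
        print(n,x,y)
        al=np.radians(-5); ex=np.array([np.cos(al),np.sin(al)]);ey=np.array([-ex[1],ex[0]])
        # x edge lies at +h in ey ; y edge at -h in ex
        print('  centre in plate axes: ey',np.array(x[1])@ey-h,' ex',np.array(y[1])@ex+h,'pin',C*1000@ey,C*1000@ex)
E
python3 m4.py
```

```text
flange (np.float32(83.71057), (np.float32(497.5986), np.float32(2.9996955)), np.float32(0.30693132)) (np.float32(85.98239), (np.float32(459.28226), np.float32(-35.61927)), np.float32(0.26772463))
  centre in plate axes: ey 3.3568565655244242  ex 503.63897339206335 pin 1.8173534911499232 504.96314442371755
plate40 (np.float32(85.03626), (np.float32(505.0503), np.float32(8.868572)), np.float32(0.3403034)) (np.float32(84.61842), (np.float32(453.97714), np.float32(-34.846054)), np.float32(0.2662946))
  centre in plate axes: ey 6.85285804887144  ex 501.2866559728759 pin 1.8173534911499232 504.96314442371755
plate30 (np.float32(85.110756), (np.float32(514.8755), np.float32(-3.3420906)), np.float32(0.33723548)) (np.float32(84.128136), (np.float32(460.7929), np.float32(-38.048298)), np.float32(0.21320108))
  centre in plate axes: ey -4.455017339210741  ex 508.3555792460032 pin 1.8173534911499232 504.96314442371755
```

The flange yaw is about 84.9° against the plate's 85.0°. The hub's self-centred grasp position matches the top camera to 0.2 mm, so I trust (0.5032, -0.0422) for the pin. Now I descend in small steps, watching the force.

>>> arm_command:
  steps:
    - [0.3, [0, 0, -0.1], [0, 0, 0]]
    - [0.3, [0, 0, -0.08], [0, 0, 0]]
    - [0.3, [0, 0, -0.05], [0, 0, 0]]
    - [0.3, [0, 0, -0.05], [0, 0, 0]]
    - [0.3, [0, 0, -0.03], [0, 0, 0]]

```text
time_s: 20.02
position: [0.503, -0.042, 0.0694]
eef_rot: [-180.0, -0.0, 85.6]
contact_force: [-0.0, 0.6, -7.8]
width: 0.0484
gripper_force: 50.0
```

>>> arm_command:
  steps:
    - [0.3, [0, 0, -0.02], [0, 0, 0]]
    - [0.3, [0, 0, -0.02], [0, 0, 0]]
    - [0.3, [0, 0, 0], [0, 0, 0]]
    - [0.3, [0, 0, 0], [0, 0, 0]]
    - [0.3, [0, 0, 0], [0, 0, 0]]

```text
time_s: 20.65
position: [0.5031, -0.042, 0.0667]
eef_rot: [180.0, 0.0, 85.6]
contact_force: [-0.2, 0.4, -6.8]
width: 0.0488
gripper_force: 50.0
```

The underside is at about 0.045, below the pin tip at 0.052, with no contact force, so the pin is in the bore. Continue onto the plate and press.

>>> arm_command:
  steps:
    - [0.3, [0, 0, -0.02], [0, 0, 0]]
    - [0.3, [0, 0, -0.02], [0, 0, 0]]
    - [0.3, [0, 0, -0.02], [0, 0, 0]]
    - [0.3, [0, 0, -0.01], [0, 0, 0]]
    - [0.3, [0, 0, 0], [0, 0, 0]]
  force: 60

```text
time_s: 21.28
position: [0.503, -0.042, 0.0615]
eef_rot: [180.0, 0.0, 85.6]
contact_force: [-1.3, -0.1, -3.0]
width: 0.0486
gripper_force: 60.0
```

>>> arm_command:
  steps:
    - [0.3, [0, 0, -0.02], [0, 0, 0]]
    - [0.3, [0, 0, -0.02], [0, 0, 0]]
    - [0.3, [0, 0, -0.02], [0, 0, 0]]
    - [0.3, [0, 0, 0], [0, 0, 0]]
    - [0.3, [0, 0, 0], [0, 0, 0]]

```text
time_s: 21.9
position: [0.503, -0.042, 0.057]
eef_rot: [180.0, 0.0, 85.6]
contact_force: [-3.3, 0.9, 4.4]
width: 0.0484
gripper_force: 60.0
```

>>> arm_command:
  steps:
    - [0.3, [0, 0, -0.02], [0, 0, 0]]
    - [0.3, [0, 0, -0.02], [0, 0, 0]]
    - [0.3, [0, 0, -0.01], [0, 0, 0]]
    - [0.3, [0, 0, 0], [0, 0, 0]]
    - [0.3, [0, 0, 0], [0, 0, 0]]

```text
time_s: 22.52
position: [0.503, -0.042, 0.0535]
eef_rot: [180.0, 0.0, 85.6]
contact_force: [-5.2, 0.8, 8.4]
width: 0.0485
gripper_force: 60.0
```

>>> arm_command:
  steps:
    - [0.3, [-0.01, 0, -0.01], [0, 0, 0]]
    - [0.3, [0, 0, -0.005], [0, 0, 0]]
    - [0.3, [0, 0, 0], [0, 0, 0]]
    - [0.3, [0, 0, 0], [0, 0, 0]]
    - [0.3, [0, 0, 0], [0, 0, 0]]

```text
time_s: 23.15
position: [0.503, -0.042, 0.0534]
eef_rot: [179.8, 0.0, 85.6]
contact_force: [-4.6, 2.2, 19.4]
width: 0.0484
gripper_force: 60.0
```

Run:
```python
from h import *
st=arm.get_state(); print(st['position'],st['contact_force'],st['ft_torque'],st['width'])
```

```text
[ 0.50303307 -0.04204064  0.05340149] [-4.57279708  2.19541411 19.38761133] [0.40822562 1.07698646 0.04962655] 0.048353375279568546
```

The force rose by 11 N with no further travel, so the plate is on its stop, 8 mm below where the bearing first touched it. One last look.

Run:
```python
from h import *
a=snap('side','side7'); st=arm.get_state(); print(st['contact_force'],st['position'])
o=cv2.resize(a['pixels'][190:355,200:420,::-1],(800,600),interpolation=cv2.INTER_CUBIC); cv2.imwrite('pics/c7.png',o)
from m4 import *
k=corners(C,-5,.043,.032+.014)
print([(np.array(proj(a,p))-[200,190])*800/220 for p in k[:3]])
```

```text
[-4.91367265  2.75297947 18.59875425] [ 0.5030408  -0.04203921  0.05339835]
[array([624.36971765, 277.85372635]), array([559.83785914, 334.394069  ]), array([459.78700819, 291.87146091])]
```

View pics/c7.png

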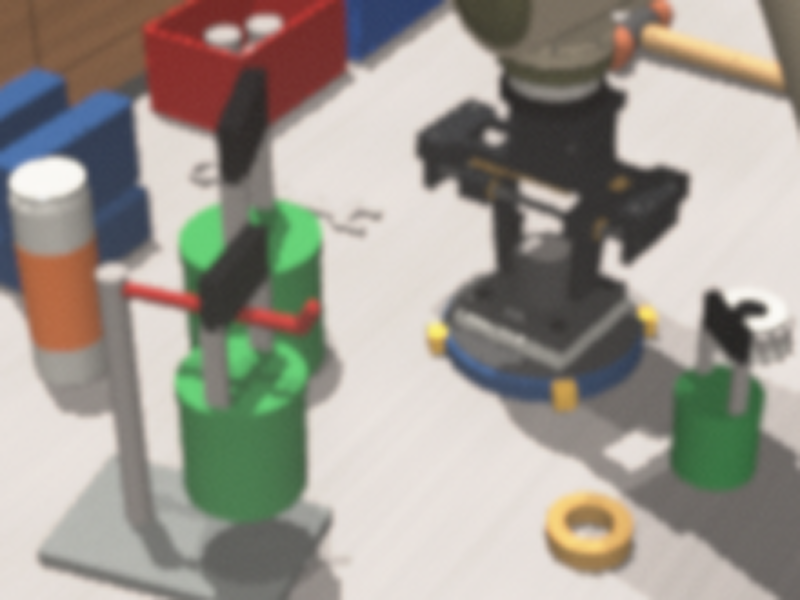

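The tin hangs on the hook (grip at (237,280)). The bearing lies flat on the plate with even margins, its front corner at (562,345) above the plate's corner at (560,362), and it is still pressed at about 19 N. Handing in.

```bash
python3 -c "
from workcell import arm
print(arm.hand_in())"
```

```text
the job is handed in; nothing more can be done
None
```

The job is handed in: the tin hangs released on the red hook, and the bearing sits square on the pin, held pressed fully down (about 19 N at the wrist, about 23 s used).

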